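Free the mended comb from its sprung hold-down and put it away

TASK

The mended wooden comb has set under the sprung hold-down arm. Lift the arm by its cross bar past its hold-open point until it stays up by itself and let go of it; only then take the comb out and lay it flat, without dropping it, in the empty long compartment of the organizer's top tier. Leave the arm standing open and do not disturb the hair clips, the pot or the bottle.

Things in the scene. Friction and masses are not known exactly. Their poses are not given: they have to be found in the camera images.
- jig: Hold-down jig fixed to the trunk lid: dark wooden block, x -34.5 to +110.5, y -100 to +100 mm, 25 mm high; origin on its underside, z up. Two ribs 22 mm wide, 10 mm tall, at y = -55 and +75 mm carry the comb (air under it elsewhere). A steel arm is hinged near the +x edge at y = -55 mm between cheeks 70 mm high (to 19 mm either side); closed, it points to -x.
- clamp_arm (a joint): Angle of the sprung steel arm (rad): 0 closed (level, its pad pressing the comb), growing as it is lifted, 1.45 at the open stop (nearly upright). Over-centre spring: it pushes the arm shut below about 0.95 rad (about 7 N to lift at the bar, fading shortly before 0.95); above that it snaps the arm up to the stop and keeps it there.
- clamp_hinge (a point): The arm's hinge axis: it lies along the jig's y, 60 mm above the trunk lid, at x = +55, y = -55 mm of the jig. Axes as the jig's.
- lift_bar (a point): Middle of the round bar across the arm's free end: 12 mm thick, 36 mm long along the hinge direction, 130 mm from the hinge. Closed: 60 mm above the lid, 40 mm in front (-x) of the block, free air below. Arm strap: 16 wide, 6 mm thick. Lift by a fingertip hooked under it from the -x side or by a pinch, in an arc about clamp_hinge. Axes turn with the arm.
- comb_rest (a point): Middle of the place on the ribs where the comb lies at first (its underside), 35 mm above the trunk lid. Axes as the jig's.
- comb: Pale wooden comb, loose, 180 mm long (y), 44 wide (x; teeth to -x), 10 thick, about 45 g; origin mid-underside, z up. It lies along the jig's y, the arm's pad on it 60 mm to the -y side of its middle. The open arm stands upright there (195 mm above the lid, 18 mm either side), so take the comb by its middle or +y part.
- organizer: White plastic organizer of three stacked trays, fixed on the trunk lid, 220 (x) x 270 (y) mm, 164 mm tall in all; origin on its underside. Its top tray is split by a wall along y: the long compartment on the -x side is empty, the narrow one on the +x side holds three yellow hair clips.
- comb_bay (a point): Middle of the floor of the empty compartment in the organizer's top tray, 124 mm above the trunk lid. The compartment is 138 mm (x) by 262 mm (y) inside, its walls rise 40 mm above the floor and are 4 mm thick. Axes as the organizer's.
- clip_a: Yellow hair clip, loose, 56 x 30 x 30 mm, in the narrow compartment.
- clip_b: Second yellow hair clip, the same.
- clip_c: Third yellow hair clip, the same.
- glass_bottle: Small sealed glass bottle, loose, 32 mm across, 75 mm tall, origin under its middle; stands between the far ends of the jig and the organizer.
- sindoor_pot: White ceramic pot with closed lid, loose, 66 mm across, 69 mm tall, origin under its middle; stands between the far ends of the jig and the organizer.
There are look-alikes about, which are no part of the job. What is meant by the comb is not black or blue, and is the larger of those in its own colour.

How it is judged (in metres and radians):
On the way, in this order (a step that is already met when the one before it is completed fails the run):
1. The sprung arm stands open by itself, the fingers off the jig, with the comb still lying on its ribs (value of joint clamp_arm above 1.2 rad and contact force between the fingers and jig below 0.1 N and distance between comb and comb_rest below 0.025 m), for 0.2 s.
2. The comb is taken clear of the jig (distance between comb and comb_rest above 0.08 m), for 0.1 s.
At the end, for the whole second after the job is handed in: The arm stands open (above 1.2 rad); the comb lies at rest flat (within 0.1 rad, either face up) on the floor of the empty compartment of the top tray, its middle within 60 mm of the compartment's middle each way (value of joint clamp_arm above 1.2 rad and x of comb in the frame of comb_bay between -0.06 and 0.06 m and y of comb in the frame of comb_bay between -0.06 and 0.06 m and z of comb in the frame of comb_bay between -0.005 and 0.018 m and angle between the z axis of comb and the z axis of comb_bay, either way round below 0.1 rad and linear speed of comb below 0.02 m/s); the robot touches nothing.
It fails at once if the comb is dropped (falls free faster than 0.8 m/s, a fall of over 3 cm) (linear speed of comb above 0.8 m/s and contact force between the fingers and comb below 0.05 N).
It fails at once if a hair clip is shifted by more than 30 mm (distance of any of clip_a, clip_b, clip_c from where it was at the start of the episode above 0.03 m).
It fails at once if the pot or bottle is shifted by more than 30 mm, or is tipped (distance of any of sindoor_pot, glass_bottle from where it was at the start of the episode above 0.03 m or angle between any of glass_bottle, sindoor_pot's own z axis and vertical above 0.5 rad).
It also fails if it takes over 64 s, if anything falls off the work surface, if the arm or the gripper's body presses on something with over 40 N, if the wrist force passes 120 N, or if a joint passes its speed limit or range.

ROBOT

A 7-joint arm with a two-finger parallel gripper is mounted at the origin on the work surface. World frame = base frame: x ahead of the robot, y to its left, z up, the work surface at z = 0. Lengths are in m, angles in degrees, forces in N, time in s.
With the tool pointing down it reaches from about 0.425 to 0.875 m from the base axis. Payload 4.7 kg.
Tool frame: the origin (TCP) lies at the very end of the fingers, on their centre line; the grasp point (between the pads) lies 19 mm behind it (pinch_z is the distance from the TCP to the grasp point, in m); z points along the fingers, y is the direction in which the jaws open and shut (so a half turn about z gives the same grasp; the last joint's range is limited). The gripper opens to 87 mm and grips with 3 to 60 N. Pads are 19 mm wide; open, the fingers measure 117 mm over their backs; the gripper's body (75 mm by 190 mm) begins 51 mm behind the grasp point.
Start: joints at [68.99, 18.392, -4.016, 83.108, 1.295, 78.541, -3.26], TCP at [0.242, -0.603, 0.223] pointing down, gripper open.
Joint ranges: [-163.93, 163.93], [-17.29, 119.83], [-79.2, 71.16], [3.27, 140.29], [-89.18, 269.18], [5.43, 117.66], [-154.24, 154.24]. Speed limits (degrees/s): [147.25, 147.25, 180, 180, 180, 180, 180].

INTERFACE

Orientations are given as [roll, pitch, yaw] about the fixed x, y, z axes, in that order (R = Rz(yaw) Ry(pitch) Rx(roll)).
In Python, from cell import get_obs, read_camera, camera_params, sign_off, pinch_z gives the robot as it stands.
- The arm moves only by the shell command python3 -m handwheel 'ROWS' [FORCE]. ROWS is JSON, a list of rows, each a list of 5 numbers: the finger opening in m, from 0 to 0.087, then the shift along the tool's x, y, z in m, then the turn about the tool's z in rad. In form: [[jaw, tx, ty, tz, twist], ...]. A call has 1 to 20 rows; each row is the pose to reach, as a shift and turn from the pose commanded when the call began, along the tool's axes at that moment; what a row does not reach only later rows make up. A row lasts 1/10 s, in which the tool goes at most 50 mm and 8.59 degrees, less where a joint would pass 70% of its speed; a pose out of reach is approached as far as the arm can. A call with a gripper value outside its range is refused whole. The fingers move at their own pace and stop on an object; FORCE is the grip in N (left out, the last holds). Time passes only in rows, so rows that repeat a pose let the fingers close. It gives the time, the measured TCP pose, the force and the opening at its end, in the units of the state.
- get_obs(): the state, without advancing time (a new reading comes with each control period).
- read_camera(name): name is "side" or "top" or "wrist"; returns the picture (420x560x3 uint8, blue, green, red); there is no depth.
- camera_params(name): a dict with "camera_matrix" (3x3 intrinsics, pixels), "R" (3x3) and "t" (3): a world point X has camera coordinates R X + t. Camera axes: x right, y down, z forward; pixel columns grow to the right and rows downward; lengths in m; the calibration is good to about 2 mm. A picture is of the moment at which its call begins: read the wrist's pose just before it. camera_params takes no time and is no camera call; for the wrist camera it gives the pose at the moment of the call.
- sign_off(): hands the job in, once; it reports no verdict.
The state is a dict: "time_s": time; "qpos": joint angles; "joint_velocities": joint speeds; "effort": joint torques, N m; "tool_pos": TCP position; "tool_rot": TCP orientation; "force": force on the tool from outside, world axes, zero at the start; "wrist_torque": the same for the moment, N m; "grip_width": finger opening in m.
Only numpy, scipy, OpenCV 4.12 (cv2) and the standard library are available. Lean on these libraries where they do the work, as an engineer would, in place of code of your own. Each camera call takes 0.05 s, during which the arm holds its last target.

## Working session

There is one attempt and no reset: what is moved stays moved. The work goes in short steps, Python scripts to look and compute and a shell command to move; the robot and the scene stay as the last step left them, time stands still between calls to the robot, and variables do not carry over. Pictures are saved under pics/ and viewed, and the job is handed in when it is done.

```bash
mkdir -p pics; ls; python3 - <<'E'
from cell import *
import cv2
o=get_obs(); print(o['time_s'],o['tool_pos'],o['tool_rot'],o['grip_width'],o['force'],pinch_z)
for n in ['side','top','wrist']:
    p=camera_params(n); print(n,p)
    cv2.imwrite(f'pics/{n}0.png',read_camera(n))
E
```

```text
pics
0.0 [ 0.24135458 -0.60293803  0.22145443] [-1.79891182e+02  6.16873439e-03  2.18235132e+01] 0.0870121377408476 [-0.6210136  -0.42928976 -0.04013513] 0.0187
side {'camera_matrix': array([[379.43573642,   0.        , 284.33167241],
       [  0.        , 379.43573642, 209.71888989],
       [  0.        ,   0.        ,   1.        ]]), 'R': array([[-0.71898593, -0.69496496,  0.00910702],
       [-0.47043928,  0.47697082, -0.74241883],
       [ 0.51161129, -0.53807299, -0.66987413]]), 't': array([0.32508642, 0.33772762, 0.77151567])}
top {'camera_matrix': array([[407.45812165,   0.        , 286.76535691],
       [  0.        , 407.45812165, 211.16947922],
       [  0.        ,   0.        ,   1.        ]]), 'R': array([[-0.01010817, -0.9998234 ,  0.0158428 ],
       [-0.98833195,  0.00758145, -0.15212651],
       [ 0.15197953, -0.01719566, -0.98823405]]), 't': array([-0.0754739 ,  0.55020798,  0.9914347 ])}
wrist {'camera_matrix': array([[316.92339429,   0.        , 276.79826213],
       [  0.        , 316.92339429, 209.99697025],
       [  0.        ,   0.        ,   1.        ]]), 'R': array([[ 0.37320732, -0.92774574, -0.00203529],
       [-0.89598482, -0.36099815,  0.25863399],
       [-0.24068132, -0.09470051, -0.96597325]]), 't': array([-0.64845109, -0.03194274,  0.38942149])}
```

View pics/top0.png

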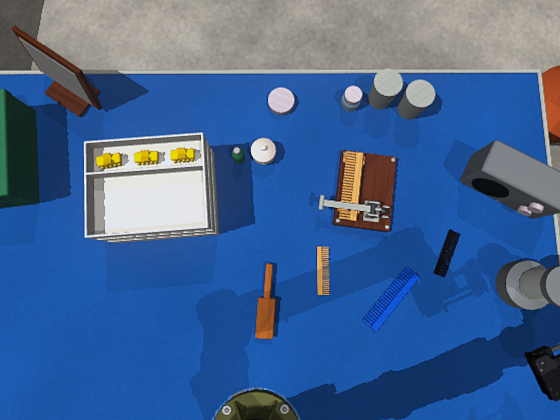

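View pics/side0.png

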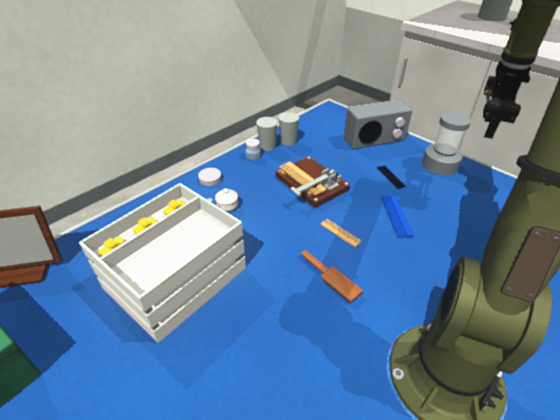

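View pics/wrist0.png

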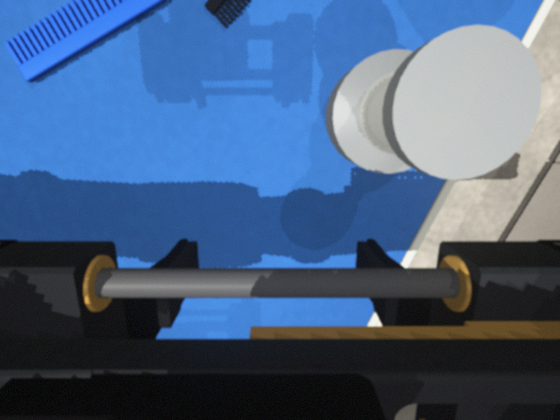

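The top view has the brown jig at about (365,190), its arm pointing left with the bar at (321,202). The larger pale comb lies on the jig near (350,185), and the smaller look-alike is at (322,270). The organizer is at (150,190), with its empty bay at (150,205). The bottle is at (237,154) and the pot at (263,151). Next I'll measure these.

```bash
cat > h.py <<'E'
import numpy as np, cv2
from cell import *
def ray(n,uv,P=None):
    P=P or camera_params(n); R=np.array(P['R']);t=np.array(P['t'])
    d=R.T@np.linalg.inv(P['camera_matrix'])@np.array([uv[0],uv[1],1.]); return -R.T@t,d
def onz(n,uv,z,P=None):
    c,d=ray(n,uv,P); return c+d*(z-c[2])/d[2]
def tri(a,uva,b,uvb):
    c1,d1=ray(a,uva);c2,d2=ray(b,uvb)
    s=np.linalg.lstsq(np.c_[d1,-d2],c2-c1,rcond=None)[0]
    p,q=c1+s[0]*d1,c2+s[1]*d2
    return (p+q)/2,np.linalg.norm(p-q)
def proj(n,X,P=None):
    P=P or camera_params(n); q=P['camera_matrix']@(P['R']@np.array(X)+P['t']); return q[:2]/q[2]
def cm(img,lo,hi,roi):
    x0,x1,y0,y1=roi
    m=np.zeros(img.shape[:2],np.uint8); m[y0:y1,x0:x1]=cv2.inRange(cv2.cvtColor(img,cv2.COLOR_BGR2HSV),lo,hi)[y0:y1,x0:x1]
    return m
E
python3 - <<'E'
from h import *
t=cv2.imread('pics/top0.png'); s=cv2.imread('pics/side0.png')
a=cv2.resize(t[130:250,290:420],None,fx=6,fy=5,interpolation=cv2.INTER_CUBIC)
b=cv2.resize(s[145:215,265:365],None,fx=8,fy=8,interpolation=cv2.INTER_CUBIC)
c=cv2.resize(t[120:255,70:290],None,fx=3.6,fy=3.6,interpolation=cv2.INTER_CUBIC)
for k,i in enumerate((a,b,c)): cv2.imwrite(f'pics/z{k}.png',i)
E
```

```text
(no output)
```

View pics/z0.png

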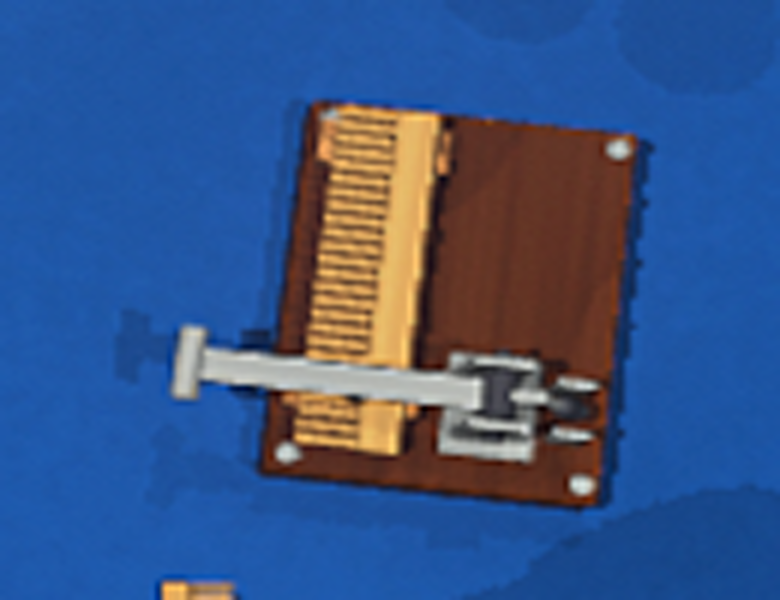

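View pics/z1.png

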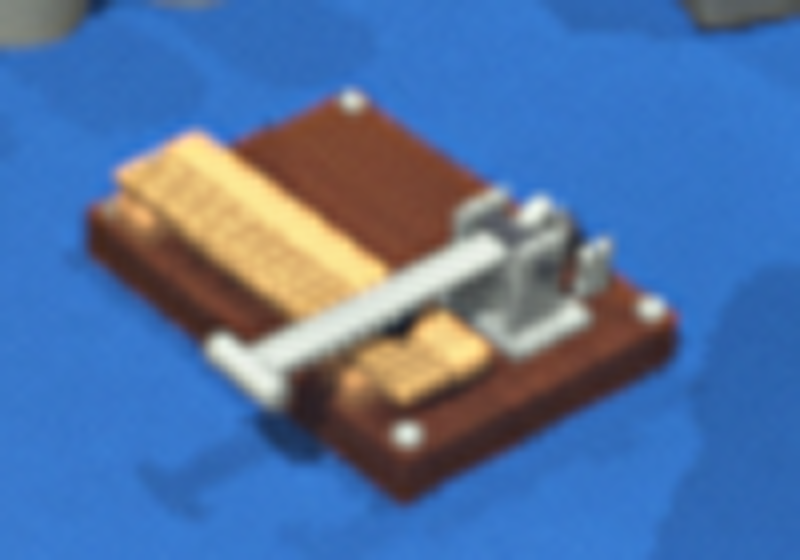

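View pics/z2.png

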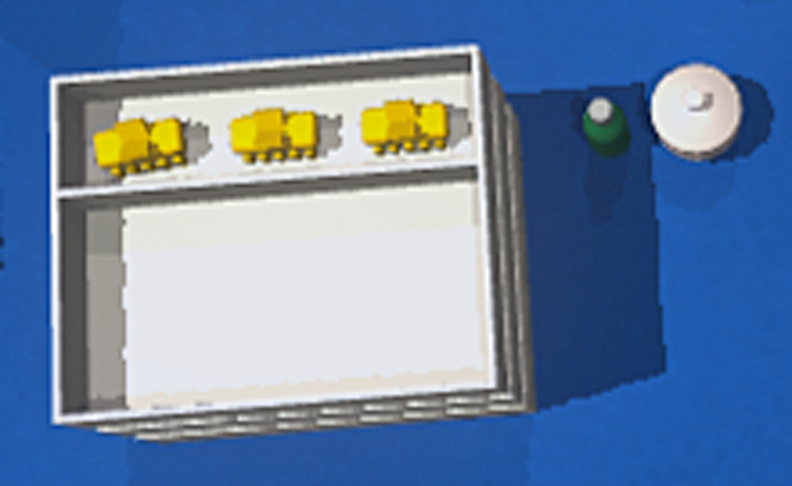

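The zooms show the jig's corners, the bar, the cheeks and the organizer rim clearly. I'll turn those pixels into positions and check them against the given sizes.

```bash
python3 - <<'E'
from h import *
np.set_printoptions(precision=4,suppress=True)
z0=lambda x,y:((x+.5)/6-.5+290,(y+.5)/5-.5+130)
z1=lambda x,y:((x+.5)/8-.5+265,(y+.5)/8-.5+145)
z2=lambda x,y:((x+.5)/3.6-.5+70,(y+.5)/3.6-.5+120)
# jig corners: jig coords (-x,+y)=TL
pix=[(313,102),(633,135),(598,507),(260,472)]; J=np.array([[-34.5,100],[110.5,100],[110.5,-100],[-34.5,-100]])/1e3
def fit(A,B):
    a,b=A.mean(0),B.mean(0);H=(A-a).T@(B-b);U,S,V=np.linalg.svd(H);R=V.T@np.diag([1,np.linalg.det(V.T@U.T)])@U.T
    t=b-R@a; return R,t,np.linalg.norm((R@A.T).T+t-B,axis=1)
W=np.array([onz('top',z0(*p),.025)[:2] for p in pix])
print(W,np.linalg.norm(np.roll(W,-1,0)-W,axis=1))
R,t,e=fit(J,W);print('jig top',t,np.degrees(np.arctan2(R[1,0],R[0,0])),e)
# side: corners in z1: TL(-x,+y)=(92,205)  (-x,-y)=(405,470)  (+x,-y)=(680,318) (+x,+y)=(350,90)
sp=[(92,207),(350,90),(680,320),(405,470)]
Ws=np.array([onz('side',z1(*p),.025)[:2] for p in sp]);print(Ws)
R2,t2,e2=fit(J,Ws);print('jig side',t2,np.degrees(np.arctan2(R2[1,0],R2[0,0])),e2)
yaw=(np.degrees(np.arctan2(R[1,0],R[0,0]))+np.degrees(np.arctan2(R2[1,0],R2[0,0])))/2
for RR,tt in((R,t),(R2,t2)):
    print('bar',RR@[-.075,-.055]+tt,'hinge',RR@[.055,-.055]+tt,'comb',tt)
print('bar top px',onz('top',z0(187,362),.066), 'side',onz('side',z1(247,372),.066), tri('top',z0(187,362),'side',z1(247,370)))
# comb from top: corners z=.045
for p in [(334,105),(442,112),(398,455),(294,443)]: print('comb c',onz('top',z0(*p),.045))
# organizer
O=np.array([[110,135],[110,-135],[-110,-135],[-110,135]])/1e3
Wo=np.array([onz('top',z2(*p),.164)[:2] for p in [(52,78),(478,46),(497,388),(57,424)]])
R,t,e=fit(O,Wo);print(Wo,np.linalg.norm(np.roll(Wo,-1,0)-Wo,axis=1),'org',t,np.degrees(np.arctan2(R[1,0],R[0,0])),e)
# bay centre in org x: -110+4+69=-37
print('bay',R@[-.037,0]+t)
print('wall',[onz('top',z2(*p),.164) for p in[(57,192),(478,172)]])
print('pot',onz('top',z2(697,108),.069),'bottle',onz('top',z2(600,110),.075))
E
```

```text
[[ 0.7151 -0.228 ]
 [ 0.6962 -0.369 ]
 [ 0.4986 -0.3439]
 [ 0.5179 -0.1991]] [0.1422 0.1992 0.146  0.1992]
jig top [ 0.612  -0.2473] -97.72179977677148 [0.0016 0.0013 0.0007 0.0007]
[[ 0.716  -0.2336]
 [ 0.6971 -0.3723]
 [ 0.4987 -0.3434]
 [ 0.5173 -0.1988]]
jig side [ 0.6129 -0.2495] -98.5804780452385 [0.0034 0.0022 0.0012 0.0025]
bar [ 0.5676 -0.1656] hinge [ 0.5502 -0.2945] comb [ 0.612  -0.2473]
bar [ 0.5697 -0.1671] hinge [ 0.5503 -0.2956] comb [ 0.6129 -0.2495]
bar top px [ 0.5684 -0.1649  0.066 ] side [ 0.5647 -0.1621  0.066 ] (array([ 0.5685, -0.1655,  0.0628]), np.float64(0.0010686190896039146))
comb c [ 0.7072 -0.2339  0.045 ]
comb c [ 0.7032 -0.2806  0.045 ]
comb c [ 0.5237 -0.2551  0.045 ]
comb c [ 0.5302 -0.2113  0.045 ]
[[0.6955 0.382 ]
 [0.7154 0.1137]
 [0.4958 0.0974]
 [0.4759 0.3647]] [0.2691 0.2202 0.2681 0.2203] org [0.5956 0.2395] 4.300951166119406 [0.0004 0.0006 0.0008 0.0011]
bay [0.5587 0.2367]
wall [array([0.6213, 0.3741, 0.164 ]), array([0.6327, 0.1119, 0.164 ])]
pot [ 0.7034 -0.022   0.069 ] bottle [0.7004 0.0453 0.075 ]
```

Both views agree to about 2 mm, and the sizes check out: jig about 144 x 199 mm, organizer 220 x 269 mm. I'll pinch the bar by its ends, with the jaws along the jig's y and the tool pointing down. A helper will convert world targets into tool-axis shifts.

```bash
cat >> h.py <<'E'
def shift(target,yaw,frm=None,fyaw=None):
    from scipy.spatial.transform import Rotation as Ro
    o=get_obs(); p=np.array(o['tool_pos'] if frm is None else frm); r=list(o['tool_rot'])
    R=Ro.from_euler('xyz',r,degrees=True).as_matrix()
    d=R.T@(np.array(target)-p); tw=-(yaw-r[2]); tw=(tw+180)%360-180
    print('t',round(o['time_s'],2),'pos',np.round(p,4),'yaw',round(r[2],2),'-> shift',np.round(d,4),'twist rad',round(np.radians(tw),4),'force',np.round(o['force'],2),'grip',round(o['grip_width'],4))
JT=np.array([.6125,-.2482]); JY=-98.0
def jig(x,y,z=0):
    c,s=np.cos(np.radians(JY)),np.sin(np.radians(JY)); return np.array([JT[0]+c*x-s*y,JT[1]+s*x+c*y,z])
E
python3 - <<'E'
from h import *
print(onz('top',(530,285),.12), jig(-.075,-.055))
shift([*jig(-.075,-.055)[:2],.16],82)
E
```

```text
[ 0.36124017 -0.63770771  0.12      ] [ 0.56847324 -0.16627537  0.        ]
t 0.15 pos [ 0.2414 -0.603   0.2217] yaw 21.82 -> shift [ 0.466  -0.2838  0.0621] twist rad -1.0503 force [-0.06 -0.29  0.33] grip 0.0871
```

```bash
python3 -m handwheel '[[0.07,0.01,-0.03,-0.02,-0.05],[0.07,0.03,-0.06,-0.02,-0.12],[0.07,0.06,-0.09,-0.02,-0.2],[0.07,0.1,-0.11,-0.02,-0.3],[0.07,0.14,-0.13,-0.02,-0.4],[0.07,0.18,-0.15,-0.02,-0.5],[0.07,0.22,-0.17,-0.02,-0.6],[0.07,0.26,-0.19,-0.02,-0.7],[0.07,0.3,-0.21,-0.02,-0.8],[0.07,0.34,-0.23,-0.02,-0.9],[0.07,0.38,-0.25,-0.02,-1.0],[0.07,0.42,-0.27,-0.01,-1.05],[0.07,0.45,-0.28,0,-1.05],[0.07,0.466,-0.284,0.02,-1.05],[0.07,0.466,-0.284,0.04,-1.05],[0.07,0.466,-0.284,0.06,-1.05],[0.07,0.466,-0.284,0.06,-1.05],[0.07,0.466,-0.284,0.06,-1.05]]' 20
python3 - <<'E'
from h import *
shift([*jig(-.075,-.055)[:2],.041],82)
for n in ['top','wrist']: cv2.imwrite(f'pics/{n}1.png',read_camera(n))
P=camera_params('wrist'); print(P, [proj('wrist',jig(-.075,-.055+d,.06),P) for d in(-.018,.018)])
E
```

```text
time_s: 1.95
tool_pos: [0.5684, -0.1667, 0.1626]
tool_rot: [-180.0, -0.0, 82.0]
force: [0.7, 0.5, -0.6]
grip_width: 0.0697
t 1.95 pos [ 0.5684 -0.1667  0.1626] yaw 81.97 -> shift [4.000e-04 1.000e-04 1.216e-01] twist rad -0.0005 force [ 0.73  0.52 -0.58] grip 0.0697
{'camera_matrix': array([[316.92339429,   0.        , 276.79826213],
       [  0.        , 316.92339429, 209.99697025],
       [  0.        ,   0.        ,   1.        ]]), 'R': array([[ 0.99039584, -0.13825272,  0.00150235],
       [-0.13393624, -0.95666435,  0.2585622 ],
       [-0.03430968, -0.25628015, -0.96599344]]), 't': array([-0.58735372, -0.09865109,  0.30953275])} [array([254.57164298, 209.74776083]), array([296.10807235, 209.7689623 ])]
```

View pics/wrist1.png

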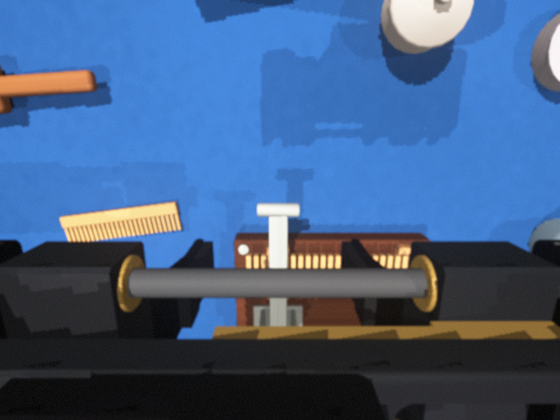

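View pics/top1.png

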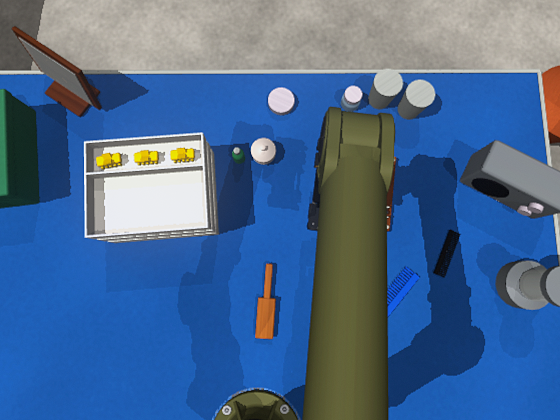

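The wrist view shows the bar at u 257–299, v 210, against a predicted 255–296, v 210. That is about 2 mm off along tool y, so I'll correct by 2 mm, go down and pinch.

```bash
python3 -m handwheel '[[0.07,0,0.002,0.02,0],[0.07,0,0.002,0.045,0],[0.07,0,0.002,0.07,0],[0.07,0,0.002,0.09,0],[0.07,0,0.002,0.11,0],[0.07,0,0.002,0.121,0],[0.07,0,0.002,0.121,0],[0.034,0,0.002,0.121,0],[0.02,0,0.002,0.121,0],[0.02,0,0.002,0.121,0],[0.02,0,0.002,0.121,0],[0.02,0,0.002,0.121,0],[0.02,0,0.002,0.121,0],[0.02,0,0.002,0.121,0]]' 40
python3 - <<'E'
from h import *
shift([*jig(-.075,-.055)[:2],.041],82)
cv2.imwrite('pics/wrist2.png',read_camera('wrist'))
cv2.imwrite('pics/side2.png',cv2.resize(read_camera('side')[100:260,220:400],None,fx=3.5,fy=3.5))
E
```

```text
time_s: 3.45
tool_pos: [0.5701, -0.1669, 0.0416]
tool_rot: [-179.9, 0.0, 82.0]
force: [-2.5, 0.5, 2.6]
grip_width: 0.0353
t 3.45 pos [ 0.5701 -0.1669  0.0416] yaw 81.98 -> shift [ 0.0004 -0.0017  0.0006] twist rad -0.0004 force [-2.52  0.46  2.63] grip 0.0353
```

View pics/side2.png

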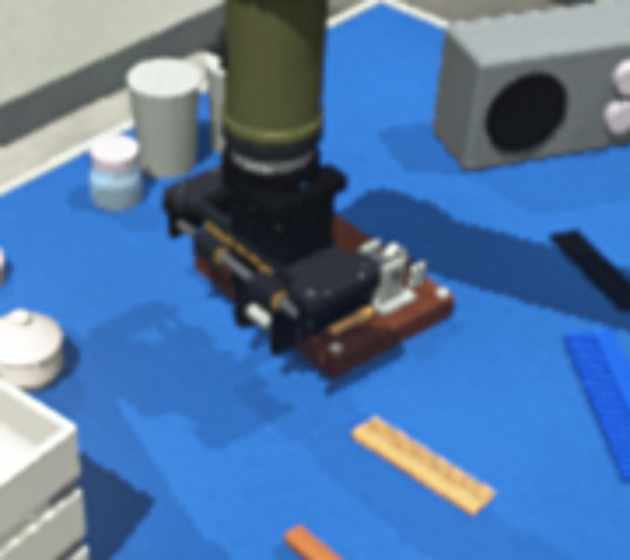

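The grip stopped at 35.3 mm against a 36 mm bar, so the bar is pinched. Now I'll lift along the arc, the first part as a test.

```bash
python3 -m handwheel '[[0.02,0,0,-0.007,0],[0.02,-0.001,0,-0.013,0],[0.02,-0.002,0,-0.02,0],[0.02,-0.003,0,-0.026,0],[0.02,-0.004,0,-0.032,0],[0.02,-0.006,0,-0.038,0],[0.02,-0.008,0,-0.045,0],[0.02,-0.01,0,-0.051,0],[0.02,-0.013,0,-0.057,0],[0.02,-0.016,0,-0.062,0],[0.02,-0.016,0,-0.062,0]]' 40
python3 - <<'E'
from h import *
shift([*jig(-.075,-.055)[:2],.041],82)
cv2.imwrite('pics/side3.png',cv2.resize(read_camera('side')[100:260,220:400],None,fx=3.5,fy=3.5))
E
```

```text
time_s: 4.65
tool_pos: [0.568, -0.1821, 0.1044]
tool_rot: [-179.9, -0.1, 82.0]
force: [-1.2, 4.4, -6.5]
grip_width: 0.0351
t 4.65 pos [ 0.568  -0.1821  0.1044] yaw 81.98 -> shift [ 0.0157 -0.0017  0.0634] twist rad -0.0004 force [-1.24  4.45 -6.46] grip 0.0351
```

View pics/side3.png

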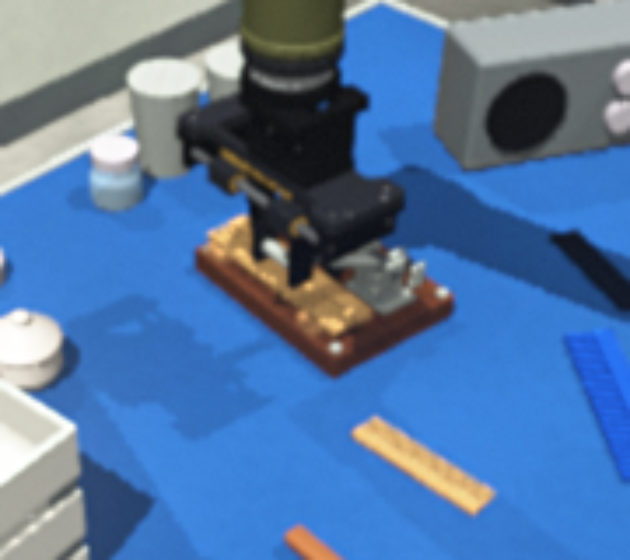

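The bar is held and the arm is up about 0.5 rad, pulling about 8 N as expected. I'll continue along the arc to about 1.3 rad.

```bash
python3 -m handwheel '[[0.02,-0.003,0,-0.006,0],[0.02,-0.007,0,-0.011,0],[0.02,-0.011,0,-0.016,0],[0.02,-0.015,0,-0.0215,0],[0.02,-0.019,0,-0.026,0],[0.02,-0.0235,0,-0.031,0],[0.02,-0.028,0,-0.036,0],[0.02,-0.033,0,-0.04,0],[0.02,-0.038,0,-0.044,0],[0.02,-0.044,0,-0.047,0],[0.02,-0.049,0,-0.05,0],[0.02,-0.055,0,-0.0535,0],[0.02,-0.061,0,-0.056,0],[0.02,-0.067,0,-0.059,0],[0.02,-0.073,0,-0.061,0],[0.02,-0.079,0,-0.063,0],[0.02,-0.079,0,-0.063,0]]' 40
python3 - <<'E'
from h import *
shift([*jig(-.075,-.055)[:2],.041],82)
cv2.imwrite('pics/side4.png',cv2.resize(read_camera('side')[100:260,220:400],None,fx=3.5,fy=3.5))
E
```

```text
time_s: 6.4
tool_pos: [0.5564, -0.2656, 0.1711]
tool_rot: [179.9, 0.4, 81.8]
force: [-7.4, 0.5, 9.4]
grip_width: 0.0354
t 6.4 pos [ 0.5564 -0.2656  0.1711] yaw 81.77 -> shift [ 0.1008 -0.0024  0.1295] twist rad -0.004 force [-7.43  0.49  9.38] grip 0.0354
```

View pics/side4.png

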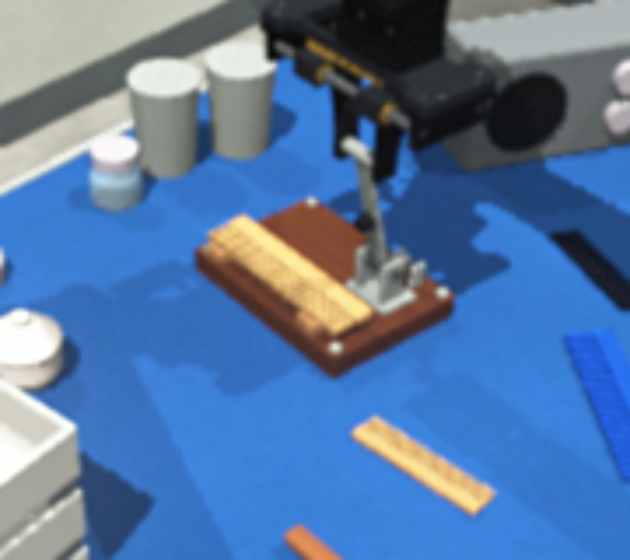

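The arm stands nearly upright, and the comb still lies on its ribs. Next I'll open the jaws, back straight up off the bar and wait.

```bash
python3 -m handwheel '[[0.06,0,0,0,0],[0.06,0,0,0,0],[0.06,0,0,0,0],[0.06,0,0,0,0],[0.06,0,0,-0.02,0],[0.06,0,0,-0.05,0],[0.06,0,0,-0.08,0],[0.06,0,0,-0.1,0],[0.06,0,0,-0.1,0],[0.06,0,0,-0.1,0],[0.06,0,0,-0.1,0],[0.06,0,0,-0.1,0]]' 40
python3 - <<'E'
from h import *
shift([*jig(-.06,.025)[:2],.27],-8)
cv2.imwrite('pics/side5.png',cv2.resize(read_camera('side')[100:260,220:400],None,fx=3.5,fy=3.5))
E
```

```text
time_s: 7.65
tool_pos: [0.5567, -0.2608, 0.2649]
tool_rot: [-179.9, -0.0, 82.0]
force: [-0.1, -0.3, -0.7]
grip_width: 0.0598
t 7.65 pos [ 0.5567 -0.2608  0.2649] yaw 81.98 -> shift [ 0.0803  0.0785 -0.0052] twist rad 1.5704 force [-0.1  -0.33 -0.68] grip 0.0598
```

View pics/side5.png

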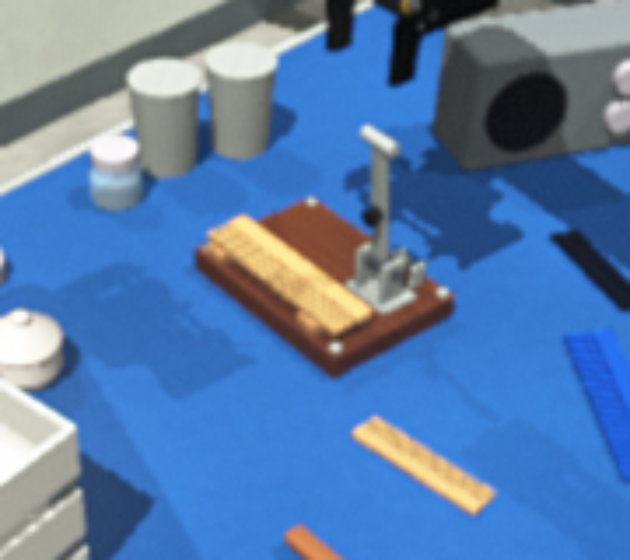

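The arm stands open by itself and the jaws are clear of it. Now I'll turn the jaws across the comb and look at the comb with the wrist camera.

```bash
python3 -m handwheel '[[0.06,0.02,0.005,0,0.1],[0.06,0.04,0.01,0,0.25],[0.06,0.06,0.015,0,0.4],[0.06,0.07,0.02,0,0.55],[0.06,0.08,0.025,0,0.7],[0.06,0.08,0.03,0,0.84],[0.06,0.08,0.035,0,0.98],[0.06,0.08,0.04,0,1.12],[0.06,0.08,0.04,0,1.26],[0.06,0.08,0.04,0,1.4],[0.06,0.08,0.04,0,1.5],[0.06,0.08,0.04,0,1.57],[0.06,0.08,0.04,0,1.57],[0.06,0.08,0.04,0,1.57]]'
python3 - <<'E'
from h import *
shift([*jig(0,.025)[:2],.12],-8)
P=camera_params('wrist')
im=read_camera('wrist'); cv2.imwrite('pics/wrist6.png',im)
print([np.round(proj('wrist',jig(x,y,.045),P)) for x,y in [(-.022,-.09),(-.022,.09),(.022,.09),(.022,-.09)]])
E
```

```text
time_s: 9.1
tool_pos: [0.608, -0.1872, 0.266]
tool_rot: [-180.0, 0.0, -7.9]
force: [-0.4, 0.7, 0.0]
grip_width: 0.0602
t 9.1 pos [ 0.608  -0.1872  0.266 ] yaw -7.87 -> shift [0.038  0.0598 0.146 ] twist rad 0.0022 force [-0.36  0.7   0.04] grip 0.0602
[array([307., 244.]), array([311.,  96.]), array([350.,  96.]), array([341., 244.])]
```

View pics/wrist6.png

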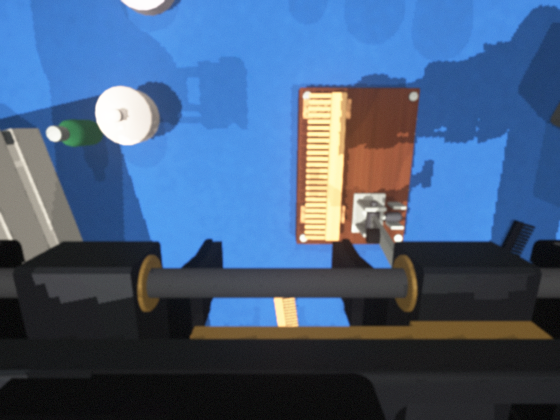

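```bash
python3 - <<'E'
from h import *
im=cv2.imread('pics/wrist6.png')
m=cm(im,(8,90,170),(28,255,255),(298,352,80,248))
m=cv2.morphologyEx(m,cv2.MORPH_CLOSE,np.ones((5,5),np.uint8))
c=max(cv2.findContours(m,cv2.RETR_EXTERNAL,cv2.CHAIN_APPROX_NONE)[0],key=cv2.contourArea)
P=camera_params('wrist')
w=np.array([onz('wrist',p[0],.045,P)[:2] for p in c],np.float32)
r=cv2.minAreaRect(w*1000);print(r)
print(cv2.boundingRect(c))
z=cv2.resize(im[80:260,280:430],None,fx=4,fy=3.3,interpolation=cv2.INTER_CUBIC);cv2.imwrite('pics/z6.png',z)
E
```

```text
((617.4855346679688, -244.6092987060547), (58.06729507446289, 181.20205688476562), 82.82038116455078)
(299, 91, 52, 151)
```

View pics/z6.png

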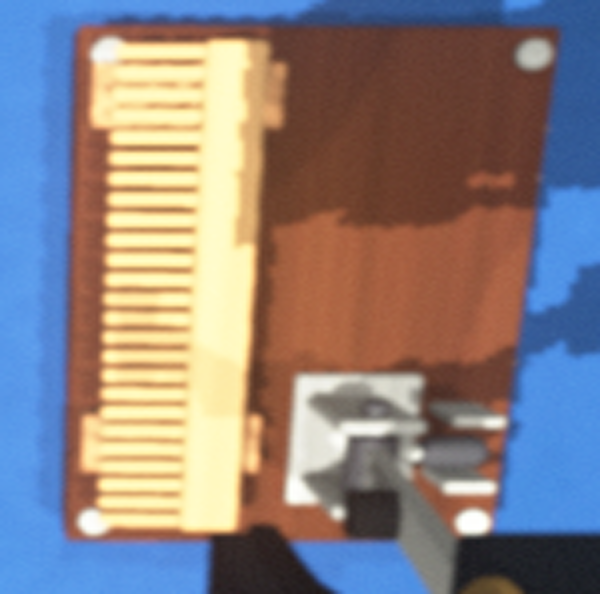

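```bash
python3 - <<'E'
from h import *
P=camera_params('wrist')
q=np.array([onz('wrist',(280+x/4-.4,80+y/3.3-.35),.045,P)[:2] for x,y in[(113,42),(268,42),(238,530),(100,527)]])
print(q,q.mean(0),np.linalg.norm(np.roll(q,-1,0)-q,axis=1)); d=q[0]+q[1]-q[2]-q[3]; print(np.degrees(np.arctan2(d[1],d[0])))
c=q.mean(0); u=d/np.linalg.norm(d)
g=c+.025*u
shift([*g,.12],-8); shift([*g,.033],-8)
E
```

```text
[[ 0.70874028 -0.23585538]
 [ 0.70276866 -0.27949763]
 [ 0.52570506 -0.25585714]
 [ 0.53293232 -0.21214579]] [ 0.61753658 -0.24583898] [0.04404891 0.17863479 0.0443048  0.17739949]
-7.642585876163388
t 9.15 pos [ 0.608  -0.1873  0.2661] yaw -7.89 -> shift [0.0426 0.0566 0.1461] twist rad 0.002 force [ 0.18 -0.12  0.13] grip 0.0603
t 9.15 pos [ 0.608  -0.1873  0.2661] yaw -7.89 -> shift [0.0427 0.0566 0.2331] twist rad 0.002 force [ 0.18 -0.12  0.13] grip 0.0603
```

The comb measures 44 x 178 mm with its middle at (0.6175, -0.246), in agreement with the jig fit. I'll descend about 27 mm to the +y side of its middle, clear of the standing arm.

```bash
python3 -m handwheel '[[0.066,0.02,0.025,0,0],[0.066,0.045,0.056,0,0],[0.066,0.045,0.0565,0.03,0],[0.066,0.045,0.0565,0.07,0],[0.066,0.045,0.0565,0.11,0],[0.066,0.045,0.0565,0.15,0],[0.066,0.045,0.0565,0.18,0],[0.066,0.045,0.0565,0.205,0],[0.066,0.045,0.0565,0.22,0],[0.066,0.045,0.0565,0.228,0],[0.066,0.045,0.0565,0.233,0],[0.066,0.045,0.0565,0.233,0],[0.066,0.045,0.0565,0.233,0]]' 20
python3 - <<'E'
from h import *
shift([.6175,-.246,.033],-8)
cv2.imwrite('pics/wrist7.png',read_camera('wrist'))
cv2.imwrite('pics/side7.png',cv2.resize(read_camera('side')[100:260,220:400],None,fx=3.5,fy=3.5))
E
```

```text
time_s: 10.45
tool_pos: [0.6457, -0.2498, 0.0349]
tool_rot: [180.0, -0.1, -8.0]
force: [0.0, 0.2, 0.6]
grip_width: 0.0661
t 10.45 pos [ 0.6457 -0.2498  0.0349] yaw -7.97 -> shift [-0.0285  0.0001  0.0019] twist rad 0.0005 force [0.02 0.21 0.62] grip 0.0661
```

View pics/side7.png

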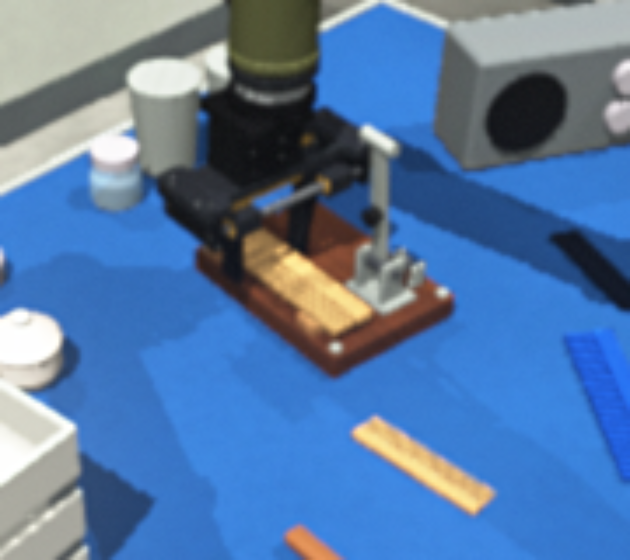

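View pics/wrist7.png

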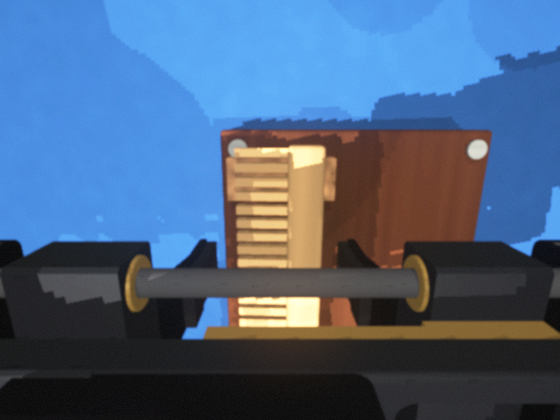

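The fingers straddle the comb, centred on it and well clear of the upright arm. I'll go 3 mm lower, close at 20 N and make a small test lift.

```bash
python3 -m handwheel '[[0.066,0,0,0.003,0],[0.066,0,0,0.003,0],[0.05,0,0,0.003,0],[0.03,0,0,0.003,0],[0.03,0,0,0.003,0],[0.03,0,0,0.003,0],[0.03,0,0,0.003,0],[0.03,0,0,0.003,0],[0.03,0,0,0,0],[0.03,0,0,-0.005,0],[0.03,0,0,-0.01,0],[0.03,0,0,-0.015,0],[0.03,0,0,-0.015,0]]' 20
python3 - <<'E'
from h import *
shift([.6175,-.246,.033],-8)
cv2.imwrite('pics/side8.png',cv2.resize(read_camera('side')[100:260,220:400],None,fx=3.5,fy=3.5))
E
```

```text
time_s: 11.85
tool_pos: [0.6456, -0.2498, 0.0499]
tool_rot: [180.0, -0.1, -8.0]
force: [0.3, -0.5, -0.0]
grip_width: 0.0437
t 11.85 pos [ 0.6456 -0.2498  0.0499] yaw -7.98 -> shift [-0.0284  0.0002  0.0169] twist rad 0.0004 force [ 0.25 -0.49 -0.02] grip 0.0437
```

View pics/side8.png

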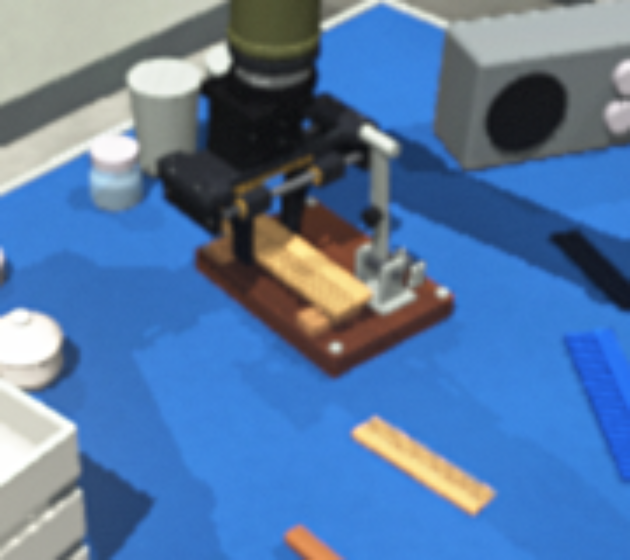

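The comb is held at 43.7 mm and is level, and its near end is clear of the rib. I'll lift it above the standing arm and work out the transfer.

```bash
python3 -m handwheel '[[0.03,0,-0.003,-0.01,0],[0.03,0,-0.008,-0.03,0],[0.03,0,-0.012,-0.06,0],[0.03,0,-0.015,-0.1,0],[0.03,0,-0.015,-0.14,0],[0.03,0,-0.015,-0.175,0],[0.03,0,-0.015,-0.2,0],[0.03,0,-0.015,-0.21,0],[0.03,0,-0.015,-0.21,0]]'
python3 - <<'E'
from h import *
shift([.5566,.2646,.26],94.3)
cv2.imwrite('pics/side9.png',cv2.resize(read_camera('side')[60:260,180:430],None,fx=3,fy=3))
E
```

```text
time_s: 12.8
tool_pos: [0.6476, -0.2346, 0.2603]
tool_rot: [180.0, -0.2, -8.0]
force: [0.0, 0.7, -0.8]
grip_width: 0.0437
t 12.8 pos [ 0.6476 -0.2346  0.2603] yaw -7.96 -> shift [-1.593e-01 -4.818e-01 -4.000e-04] twist rad -1.7848 force [ 0.02  0.72 -0.79] grip 0.0437
```

View pics/side9.png

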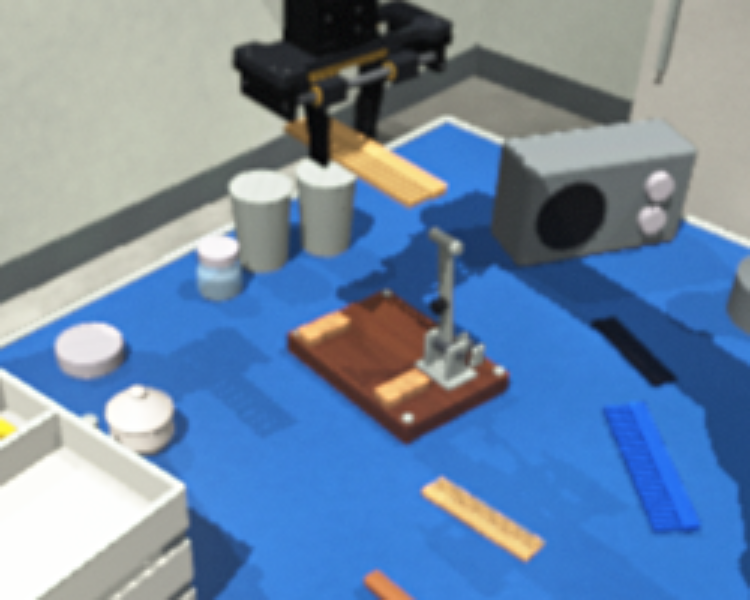

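The comb hangs level above the jig, and the arm stays open. Now I'll move over to the bay while turning the comb.

```bash
python3 -m handwheel '[[0.03,-0.003,-0.01,0,-0.03],[0.03,-0.01,-0.03,0,-0.1],[0.03,-0.02,-0.06,0,-0.2],[0.03,-0.03,-0.09,0,-0.3],[0.03,-0.04,-0.12,0,-0.41],[0.03,-0.05,-0.15,0,-0.52],[0.03,-0.06,-0.18,0,-0.63],[0.03,-0.07,-0.21,0,-0.74],[0.03,-0.08,-0.24,0,-0.85],[0.03,-0.09,-0.27,0,-0.96],[0.03,-0.1,-0.3,0,-1.07],[0.03,-0.11,-0.33,0,-1.18],[0.03,-0.12,-0.36,0,-1.29],[0.03,-0.13,-0.39,0,-1.4],[0.03,-0.14,-0.42,0,-1.51],[0.03,-0.15,-0.45,0,-1.62],[0.03,-0.156,-0.47,0,-1.72],[0.03,-0.159,-0.48,0,-1.77],[0.03,-0.159,-0.482,0,-1.785],[0.03,-0.159,-0.482,0,-1.785]]'
python3 - <<'E'
from h import *
shift([.5566,.2646,.128],94.3)
cv2.imwrite('pics/side10.png',cv2.resize(read_camera('side')[120:350,50:290],None,fx=2.5,fy=2.5))
cv2.imwrite('pics/wrist10.png',read_camera('wrist'))
E
```

```text
time_s: 14.85
tool_pos: [0.5563, 0.2638, 0.2576]
tool_rot: [-179.9, 0.1, 94.2]
force: [0.4, -0.9, -0.0]
grip_width: 0.0437
t 14.85 pos [0.5563 0.2638 0.2576] yaw 94.23 -> shift [0.001  0.0005 0.1296] twist rad -0.0012 force [ 0.44 -0.95 -0.  ] grip 0.0437
```

View pics/side10.png

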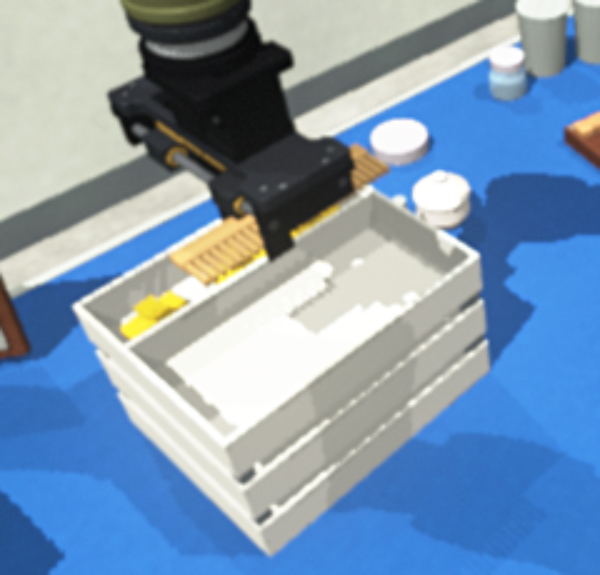

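View pics/wrist10.png

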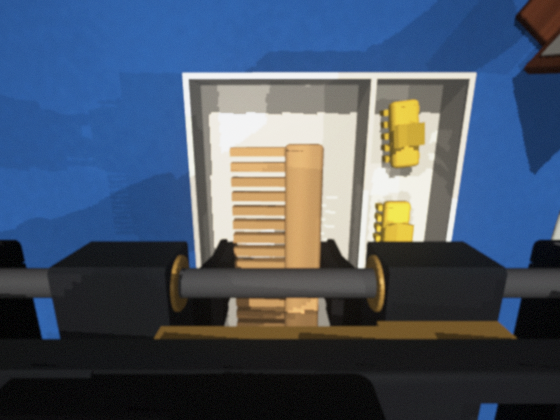

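The wrist view shows the comb parallel to the walls and well inside the empty compartment, with the clips beyond the divider. I'll lower it until just above the floor.

```bash
python3 -m handwheel '[[0.03,0,0,0.02,0],[0.03,0,0,0.045,0],[0.03,0,0,0.07,0],[0.03,0,0,0.09,0],[0.03,0,0,0.105,0],[0.03,0,0,0.115,0],[0.03,0,0,0.122,0],[0.03,0,0,0.127,0],[0.03,0,0,0.127,0],[0.03,0,0,0.127,0]]'
python3 - <<'E'
from h import *
shift([.5566,.2646,.125],94.3)
E
```

```text
time_s: 15.95
tool_pos: [0.5567, 0.265, 0.1321]
tool_rot: [179.9, -0.0, 94.3]
force: [-0.2, 0.3, -0.1]
grip_width: 0.0432
t 15.95 pos [0.5567 0.265  0.1321] yaw 94.3 -> shift [-0.0004 -0.0001  0.0071] twist rad -0.0 force [-0.23  0.3  -0.06] grip 0.0432
```

```bash
python3 -m handwheel '[[0.03,0,0,0.002,0],[0.03,0,0,0.004,0],[0.03,0,0,0.005,0],[0.03,0,0,0.005,0],[0.03,0,0,0.005,0]]'; python3 -m handwheel '[[0.03,0,0,0.001,0],[0.03,0,0,0.0015,0],[0.03,0,0,0.0015,0],[0.03,0,0,0.0015,0]]'
```

```text
time_s: 16.45
tool_pos: [0.5564, 0.2647, 0.1265]
tool_rot: [-180.0, 0.0, 94.3]
force: [-0.5, -0.4, -0.6]
grip_width: 0.0437
time_s: 16.85
tool_pos: [0.5563, 0.2647, 0.125]
tool_rot: [-180.0, 0.0, 94.3]
force: [-0.4, 0.5, -0.7]
grip_width: 0.0438
```

The tips are about 1 mm above the floor and nothing is touching yet. I'll open the jaws gently, wait, then retreat straight up.

```bash
python3 -m handwheel '[[0.046,0,0,0,0],[0.05,0,0,0,0],[0.056,0,0,0,0],[0.062,0,0,0,0],[0.062,0,0,0,0],[0.062,0,0,0,0],[0.062,0,0,0,0],[0.062,0,0,-0.01,0],[0.062,0,0,-0.03,0],[0.062,0,0,-0.06,0],[0.062,0,0,-0.1,0],[0.062,0,0,-0.14,0],[0.062,0,0,-0.17,0],[0.062,0,0,-0.17,0]]'
python3 - <<'E'
from h import *
shift([.45,-.05,.3],94.3)
cv2.imwrite('pics/wrist11.png',read_camera('wrist'))
E
```

```text
time_s: 18.25
tool_pos: [0.558, 0.2665, 0.3012]
tool_rot: [179.5, -0.2, 94.3]
force: [-0.7, 1.3, 0.2]
grip_width: 0.0619
t 18.25 pos [0.558  0.2665 0.3012] yaw 94.31 -> shift [-0.3075 -0.1315 -0.0009] twist rad 0.0002 force [-0.73  1.25  0.24] grip 0.0619
```

View pics/wrist11.png

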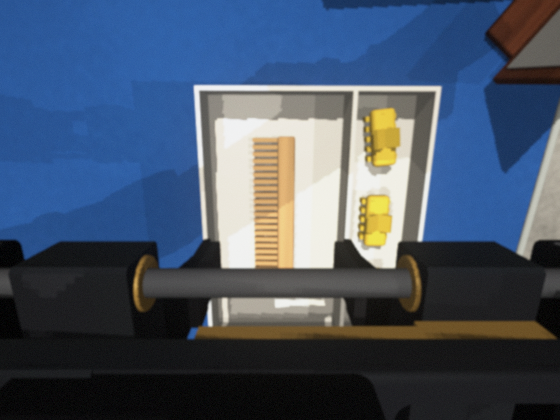

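The comb lies in the compartment. I'll move aside so the fixed cameras can check it.

```bash
python3 -m handwheel '[[0.062,-0.02,-0.01,0,0],[0.062,-0.05,-0.03,0,0],[0.062,-0.09,-0.05,0,0],[0.062,-0.13,-0.07,0,0],[0.062,-0.17,-0.09,0,0],[0.062,-0.21,-0.11,0,0],[0.062,-0.25,-0.12,0,0],[0.062,-0.28,-0.13,0,0],[0.062,-0.3,-0.13,0,0],[0.062,-0.3,-0.13,0,0]]'
python3 - <<'E'
from h import *
for n in ['top','side']: cv2.imwrite(f'pics/{n}12.png',read_camera(n))
E
```

```text
time_s: 19.3
tool_pos: [0.4481, -0.0476, 0.2938]
tool_rot: [-179.9, 0.0, 93.9]
force: [0.2, 0.1, -0.0]
grip_width: 0.0615
```

View pics/top12.png

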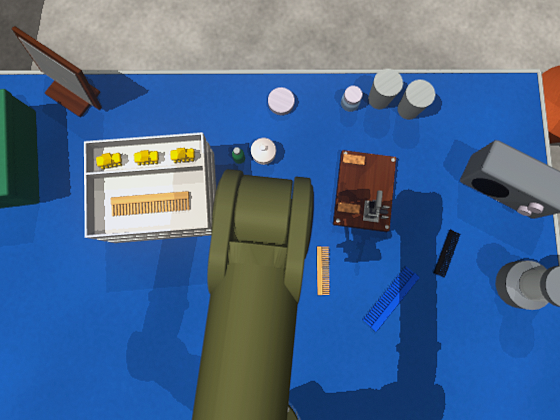

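View pics/side12.png

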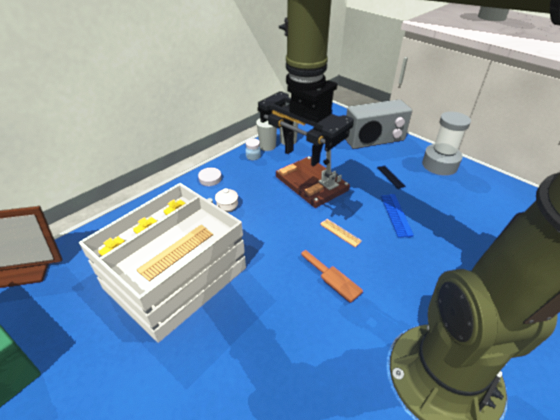

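```bash
python3 - <<'E'
from h import *
a=cv2.imread('pics/top0.png');b=cv2.imread('pics/top12.png')
m=cm(b,(8,70,120),(25,255,255),(95,205,182,225))
m=cv2.morphologyEx(m,cv2.MORPH_CLOSE,np.ones((3,3),np.uint8))
c=max(cv2.findContours(m,cv2.RETR_EXTERNAL,cv2.CHAIN_APPROX_NONE)[0],key=cv2.contourArea)
w=np.array([onz('top',p[0],.134)[:2] for p in c],np.float32); print(cv2.minAreaRect(w*1000))
ctr=np.array(cv2.minAreaRect(w)[0]); r=np.radians(4.3); print('in bay frame', np.array([[np.cos(r),np.sin(r)],[-np.sin(r),np.cos(r)]])@(ctr-[.5587,.2367]))
# clips / pot change
for n,i in(('0',a),('12',b)):
    mm=cm(i,(24,150,120),(35,255,255),(90,205,140,172)); M=[np.round(x,1) for k,x in enumerate(cv2.connectedComponentsWithStats(mm)[3]) if cv2.connectedComponentsWithStats(mm)[2][k,4]>40]
    print(n,M[1:])
print('pot/bottle diff',cv2.absdiff(a[140:165,228:276],b[140:165,228:276]).mean())
# arm bar
s=cv2.imread('pics/side12.png')
for th in (1.2,1.45): print(th,proj('side',jig(.055-.13*np.cos(th),-.055,.06+.13*np.sin(th))),proj('top',jig(.055-.13*np.cos(th),-.055,.06+.13*np.sin(th))))
cv2.imwrite('pics/z12.png',np.hstack([cv2.resize(s[130:210,280:370],(440,390),interpolation=cv2.INTER_CUBIC),cv2.resize(b[170:235,330:400],(350,390),interpolation=cv2.INTER_CUBIC)]))
E
```

```text
((556.73291015625, 236.5375213623047), (43.84646987915039, 177.91195678710938), 4.288269519805908)
in bay frame [-1.97375270e-03 -1.45353333e-05]
0 [array([181.4, 153.2]), array([145.2, 156.2]), array([106.9, 158.9])]
12 [array([181. , 153.3]), array([145.2, 156.4]), array([106.9, 158.9])]
pot/bottle diff 5.558611111111111
1.2 [319.44798305 146.7929224 ] [363.65578582 197.75504461]
1.45 [327.89637341 140.76779295] [378.61261378 198.95355668]
```

View pics/z12.png

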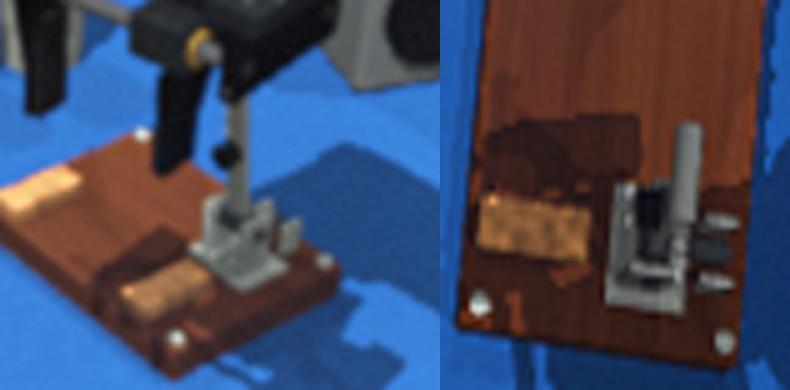

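The bar's top-view position, u≈379, matches 1.45 rad (379 predicted; 1.2 rad would give 364). The comb is 2 mm from the bay middle, 44 x 178 mm seen flat, and the clips have not moved. I'll hand the job in.

```bash
python3 - <<'E'
from h import *
o=get_obs(); print(o['time_s'],o['force'],o['joint_velocities'])
print(sign_off())
E
```

```text
19.4 [ 0.72721171  0.55101364 -0.12109977] [-0.94382351 -0.06820932 -1.53221023 -0.45458206 -0.2389027   0.03352141
 -0.01574238]
the job is handed in; nothing more can be done
None
```

I pinched the bar by its ends, lifted the arm past its hold-open point to the stop and let go. Then I took the comb about 28 mm to the +y side of its middle and carried it over to the organizer. I laid it in the empty compartment of the top tier, releasing it about 3 mm above the floor. I handed the job in at 19.4 s; no verdict was reported.

Last checks, from the top view before handing in:
- **Arm:** it stands open by itself. The bar is where 1.45 rad predicts it, about 379 px across.
- **Comb:** its middle is about 2 mm from the compartment's middle and it lies within 0.1° of the walls. Its outline of 44 x 178 mm means it is flat. I did not measure its height or tilt separately.
- **Hair clips:** they moved less than 0.5 px.
- **Pot and bottle:** I saw no movement. That check was only by eye plus a small difference between the first and last pictures, probably from the robot arm's changed shadow; I did not re-measure their positions.
- **Robot:** the gripper is clear of everything, with only sensor-noise force on the tool. At hand-in the joints still showed a last slight settling of about 1.5°/s at most.

No check failed or disagreed beyond about 2 mm. The one correction on the way was a 2 mm shift along the bar after the wrist view.

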